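# Put the spare contact block away in the drawer

## Robot

A 7-joint arm with a two-finger parallel gripper is mounted at the origin on the work surface. World frame = base frame: x ahead of the robot, y to its left, z up, the work surface at z = 0. Lengths are in m, angles in rad, forces in N, time in s.
With the tool pointing down it reaches from about 0.425 to 0.875 m from the base axis. Payload 4.7 kg.
Tool frame: the origin (TCP) lies at the very end of the fingers, on their centre line; the grasp point (between the pads) lies 19 mm behind it; z points along the fingers, y is the line along which they close (so a half turn about z gives the same grasp; the last joint's range is limited). The gripper opens to 87 mm and grips with 3 to 60 N. Pads are 19 mm wide; open, the fingers measure 117 mm over their backs; the gripper's body (75 mm by 190 mm) begins 51 mm behind the grasp point.
Start: joints at [1.206, 0.321, -0.07, 1.45, 0.023, 1.371, -0.057], TCP at [0.24, -0.604, 0.223] pointing down, gripper open.
Joint ranges: [-2.86, 2.86], [-0.3, 2.09], [-1.38, 1.24], [0.06, 2.45], [-1.56, 4.7], [0.09, 2.05], [-2.69, 2.69]. Speed limits (rad/s): [2.57, 2.57, 3.14, 3.14, 3.14, 3.14, 3.14].

## Interface

Orientations are given as a rotation vector (axis times angle).
In Python, from bench import ctrl, get_image, job gives the robot as it stands.
- The arm moves only by the shell command python3 -m crank 'ROWS' [FORCE]. ROWS is JSON, a list that holds one entry, the list of rows, each a list of 5 numbers: the shift along the tool's x, y, z in mm, then the turn about the tool's z in rad, then the closure, from -1 (fully open) to 1 (shut), so that 0 is half open. A call has 1 to 10 rows; each row shifts and turns the commanded pose from where the row before left it, along the tool's axes as they then stand; what a row does not reach is not made up. A row lasts 1/12 s, in which the tool goes at most 41.7 mm and 7.16 degrees, less where a joint would pass 70% of its speed; a pose out of reach is approached as far as the arm can. A call with a gripper value outside its range is refused whole. The fingers move at their own pace and stop on an object; FORCE is the grip in N (left out, the last holds). Time passes only in rows, so rows that do not move let the fingers close. It gives the time, the measured TCP pose, the force, the opening and the grip force at its end, in the units of the state.
- ctrl.get_state(): the state, without advancing time (a new reading comes with each control period).
- get_image(name): name is "scene" or "top" or "wrist"; returns a dict with "pixels" (480x640x3 uint8, red, green, blue), "fx", "fy", "cx", "cy" (pixels), "T" (4x4, takes a point from camera to world coordinates); the wrist camera has in their place "T_tool_cam" (4x4, takes a point from camera to tool coordinates, whose origin is the TCP and whose axes are the flange's). Camera axes: x right, y down, z forward; pixel columns grow to the right and rows downward; lengths in m; the calibration is good to about 2 mm. A picture is of the moment at which its call begins: read the wrist's pose just before it. There is no depth.
- job.close_job(): hands the job in; it is judged then, once.
The state is a dict: "time": time; "joint_positions": joint angles; "qd": joint speeds; "joint_torque": joint torques, N m; "position": TCP position; "tool_rot": TCP orientation; "ft_force": force on the tool from outside, world axes, zero at the start; "torque": the same for the moment, N m; "grip_width": opening from 0.0 (shut) to 1.0 (fully open); "grip_force": force on a finger pad.
Only numpy, scipy, OpenCV 4.12 (cv2) and the standard library are available. Lean on these libraries where they do the work, as an engineer would, in place of code of your own. Each camera call takes 0.05 s, during which the arm holds its last target. There are 200 camera calls.

## Task

The spare contact block lies on its side on the bench. Tip it onto its base, handle up, on the bench and let go of it; then take it again, set it gently, handle up, on the yellow pad in the drawer bay that has nothing else in it, and slide the drawer fully shut. Do not drop the block into the drawer, keep the two stored parts standing in their bays, and leave the oil bottle and the screwdriver as they are.

Things in the scene. Friction and masses are not known exactly. Their poses are not given: they have to be found in the camera images.
- contact_block: spare contact block on the bench: red-brown body 120 x 60 x 40 mm (x, y, z); on its top a black handle, a solid rib 50 (x) x 14 (y) x 25 mm high, centred. 65 mm high in all, 0.25-0.5 kg. Origin: middle of its base; z out through the handle. Starts on a 120 x 40 side: z level, roughly toward the robot, body 60 mm high, handle 23-37 mm up; tipped over 35 degrees it falls onto its base
- pad: yellow liner pad 122 x 60 x 4 mm, lying loose in the free bay of the drawer. Origin: middle of its underside. The contact block's place, its length along the pad's; the bay leaves no room for fingers beside the block's body
- stored_block: another contact block, same shape, size and axes, stored upright in another bay (leave it in its bay)
- relay_box: grey relay box 115 x 56 x 42 mm stored in another bay. Origin: middle of its base (leave it in its bay)
- cabinet: grey bench-top cabinet 180 (x) x 260 (y) x 118 mm high with a blue-fronted drawer, fixed to the bench. Origin: under its centre; its x points away from the robot, the direction in which the drawer closes
- drawer (a joint): drawer travel in m: 0 open as at the start, grows as the drawer slides in along the cabinet's x, 0.150 fully shut. It resists with about 2 N
- drawer_handle (a point): middle of the drawer's steel bar handle: a level bar about 120 mm long (along the cabinet's y), about 10 mm thick, 35 mm in front of the drawer front, 75 mm above the bench. The front panel is 15 mm thick, 260 mm wide, from 13 to 107 mm above the bench. x points in the closing direction
- bay_left (a point): left drawer bay as seen from the robot: middle of its floor, 21 mm above the bench. Bays are open on top, 134 mm long (along the sliding direction), 68 mm wide, walls 40 mm above the floor and 6 mm thick, centres 74 mm apart. x points in the closing direction
- bay_mid (a point): middle drawer bay as seen from the robot: middle of its floor, 21 mm above the bench. Bays are open on top, 134 mm long (along the sliding direction), 68 mm wide, walls 40 mm above the floor and 6 mm thick, centres 74 mm apart. x points in the closing direction
- bay_right (a point): right drawer bay as seen from the robot: middle of its floor, 21 mm above the bench. Bays are open on top, 134 mm long (along the sliding direction), 68 mm wide, walls 40 mm above the floor and 6 mm thick, centres 74 mm apart. x points in the closing direction
- oil_can: amber oil bottle, 52 mm in diameter, 100 mm high, standing on the bench. Origin: middle of its underside (bystander)
- screwdriver: screwdriver lying on the bench along its x (bystander)
There are look-alikes about, which are no part of the job. Leave any green, purple or turquoise look-alike of the stored_block alone.

How it is judged:
By the outcome, as a careful person would: the job done as asked, in the order asked, and still so for the second after the job is handed in, with the robot touching nothing.
It also fails if it takes over 67 s, if anything falls off the work surface, if the arm or the gripper's body presses on something with over 40 N, if the wrist force passes 120 N, or if a joint passes its speed limit or range.

## Working session

There is one attempt and no reset: what is moved stays moved. The work goes in short steps, Python scripts to look and compute and a shell command to move; the robot and the scene stay as the last step left them, time stands still between calls to the robot, and variables do not carry over. Pictures are saved under pics/ and viewed, at most 10 in all, crops included, and the job is handed in when it is done.

```bash
ls; mkdir -p pics; cat > h.py <<'E'
import numpy as np,cv2
from bench import ctrl,get_image,job
from scipy.spatial.transform import Rotation as R
def snap(n,f):
    s=ctrl.get_state(); im=get_image(n)
    cv2.imwrite('pics/'+f+'.png',im['pixels'][:,:,::-1])
    if 'T' not in im:
        T=np.eye(4);T[:3,:3]=R.from_rotvec(s['tool_rot']).as_matrix();T[:3,3]=s['position'];im['T']=T@im['T_tool_cam']
    return im
def ray(im,p):
    d=im['T'][:3,:3]@[(p[0]-im['cx'])/im['fx'],(p[1]-im['cy'])/im['fy'],1]
    return im['T'][:3,3],d
def plane(im,p,z):
    o,d=ray(im,p); return o+d*(z-o[2])/d[2]
def proj(im,X):
    c=np.linalg.inv(im['T'])@np.append(X,1); return c[0]/c[2]*im['fx']+im['cx'],c[1]/c[2]*im['fy']+im['cy']
def cross(a,p,b,q):
    o1,d1=ray(a,p);o2,d2=ray(b,q);d1=d1/np.linalg.norm(d1);d2=d2/np.linalg.norm(d2)
    t=np.linalg.lstsq(np.c_[d1,-d2],o2-o1,rcond=None)[0]
    A=o1+t[0]*d1;B=o2+t[1]*d2;return (A+B)/2,np.linalg.norm(A-B)
E
python3 - <<'E'
from h import *
np.set_printoptions(precision=3,suppress=True)
for n in('scene','top'):
    im=snap(n,n);print(n,im['fx'],im['T'])
    import pickle;pickle.dump(im,open(n+'.pkl','wb'))
print(ctrl.get_state())
E
```

```text
pics
scene 506.287151177633 [[ 0.066  0.666 -0.743  1.374]
 [ 0.998 -0.054  0.04   0.024]
 [-0.013 -0.744 -0.668  0.827]
 [ 0.     0.     0.     1.   ]]
top 568.8674939413247 [[ 0.017 -0.998  0.059  0.476]
 [-1.    -0.018 -0.019  0.076]
 [ 0.021 -0.059 -0.998  1.265]
 [ 0.     0.     0.     1.   ]]
{'time': 0.1, 'joint_positions': array([ 1.206,  0.322, -0.07 ,  1.452,  0.023,  1.371, -0.057]), 'qd': array([ 0.   , -0.002,  0.003, -0.002,  0.002, -0.001, -0.   ]), 'joint_torque': array([  0.   , -49.257,  -0.406, -31.34 ,  -0.064,   0.039,   0.   ]), 'position': array([ 0.24 , -0.603,  0.222]), 'tool_rot': array([-3.084, -0.591,  0.001]), 'ft_force': array([ 0.038, -0.896, -0.499]), 'torque': array([ 0.018, -0.029,  0.028]), 'grip_force': 0.0, 'grip_width': 0.9944305680416983}
```

View pics/scene.png

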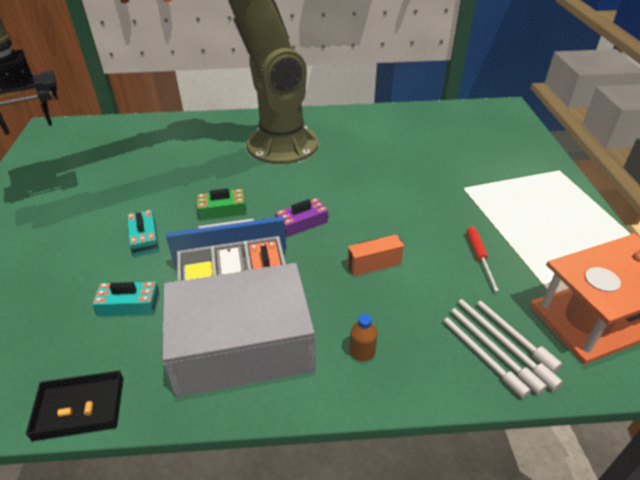

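View pics/top.png

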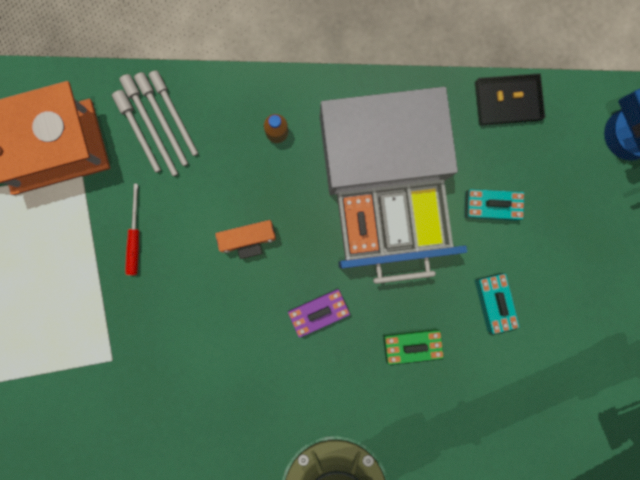

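Candidates for the contact block, by pixel in the top view:
- Orange block with its handle toward the robot, on its side: (245,238).
- Upright orange block in the left bay: (362,222). This is stored_block.
- Green (414,348), purple (319,314), turquoise (496,204) and (499,304): look-alikes.
- Orange fixture: (45,135).

I choose (245,238), which is the one lying on its side and is at (376,255) in the scene view. The free bay is the right one, with the yellow pad at (428,217). The oil bottle is at (276,127) and the screwdriver at (133,235).

```bash
python3 - <<'E'
from h import *
import pickle
np.set_printoptions(precision=4,suppress=True)
t=pickle.load(open('top.pkl','rb'));s=pickle.load(open('scene.pkl','rb'))
def mask(im,lo,hi,box):
    hsv=cv2.cvtColor(im['pixels'],cv2.COLOR_RGB2HSV);m=cv2.inRange(hsv,lo,hi)
    z=np.zeros_like(m);x0,y0,x1,y1=box;z[y0:y1,x0:x1]=m[y0:y1,x0:x1]
    c=max(cv2.findContours(z,0,2)[0],key=cv2.contourArea);return c
O=((3,130,90),(18,255,255));Y=((24,120,90),(34,255,255))
def desc(im,c,z):
    b=cv2.boxPoints(cv2.minAreaRect(c));P=np.array([plane(im,p,z) for p in b]);
    e=P[1]-P[0],P[2]-P[1];l=max(e,key=np.linalg.norm)
    print(b.round(1).tolist(),'ctr',P.mean(0),'len',[np.linalg.norm(x).round(4) for x in e],'ang',np.degrees(np.arctan2(l[1],l[0])))
c=mask(t,*O,(205,210,285,262));desc(t,c,.06)
c=mask(t,*Y,(400,170,460,260));desc(t,c,.025)
c=mask(t,*O,(335,185,385,262));desc(t,c,.061)
c=mask(t,(0,0,0),(180,255,60),(225,235,270,265));desc(t,c,.037)
c=mask(t,(100,100,60),(125,255,255),(330,240,480,275));desc(t,c,.107)
# heights: block top corner far-left & right, top vs scene
c=mask(s,*O,(335,225,415,285));a=cv2.approxPolyDP(cv2.convexHull(c),3,True)[:,0];print('scene poly',a.tolist())
im=cv2.resize(t['pixels'][190:300,200:480,::-1],None,fx=2.8,fy=2.8,interpolation=2);cv2.imwrite('pics/crop1.png',im)
E
```

```text
[[214.8000030517578, 233.10000610351562], [270.5, 219.10000610351562], [275.3999938964844, 238.60000610351562], [219.60000610351562, 252.60000610351562]] ctr [0.5485 0.2002 0.06  ] len [np.float64(0.1214), np.float64(0.0428)] ang -74.80891237583542
[[410.29998779296875, 191.1999969482422], [434.70001220703125, 187.8000030517578], [442.3999938964844, 242.8000030517578], [418.0, 246.1999969482422]] ctr [ 0.5994 -0.1925  0.025 ] len [np.float64(0.0547), np.float64(0.1224)] ang -171.80794806715468
[[342.70001220703125, 198.0], [370.8999938964844, 194.1999969482422], [378.20001220703125, 249.39999389648438], [350.1000061035156, 253.10000610351562]] ctr [ 0.579  -0.0441  0.061 ] len [np.float64(0.0608), np.float64(0.1188)] ang -171.79322541866577
[[236.60000610351562, 248.10000610351562], [260.70001220703125, 243.3000030517578], [262.70001220703125, 253.6999969482422], [238.6999969482422, 258.5]] ctr [0.5176 0.192  0.037 ] len [np.float64(0.0527), np.float64(0.0229)] ang -77.62069631979583
[[339.29998779296875, 260.3999938964844], [465.5, 245.1999969482422], [466.5, 252.89999389648438], [340.29998779296875, 268.20001220703125]] ctr [ 0.5089 -0.1275  0.107 ] len [np.float64(0.261), np.float64(0.0159)] ang -82.1406027948164
scene poly [[401, 241], [399, 263], [353, 274], [349, 246], [393, 235]]
```

View pics/crop1.png

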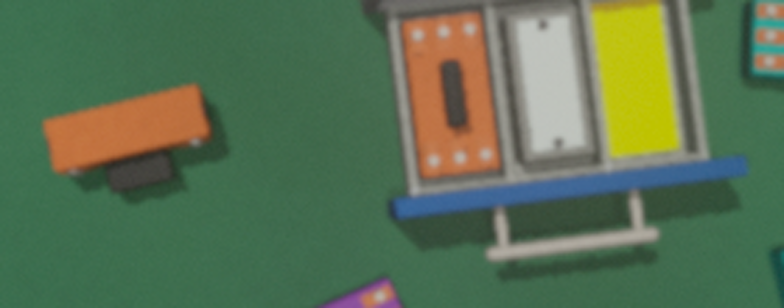

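The crop shows the block on its side at crop (128,127) with its handle at (140,172). The right bay is free and holds the yellow pad. I'll move over by the drawer first and look at it on the way.

```bash
python3 -m crank '[[[30,-19,-7,0,-1],[30,-19,-7,0,-1],[30,-19,-7,0,-1],[30,-19,-7,0,-1],[30,-19,-7,0,-1],[30,-19,-7,0,-1],[30,-19,-7,0,-1],[30,-19,-7,0,-1],[30,-19,-7,0,-1],[30,-19,-7,0,-1]]]' 10
python3 -m crank '[[[30,-19,-7,0.11,-1],[30,-19,-7,0,-1],[10,0,0,0,-1],[0,0,0,0,-1],[0,0,0,0,-1]]]' 
cat >> h.py <<'E'
def togo(X,yaw=None):
    "tool-axis mm and rad (last: tool y direction yaw in deg) from the measured pose to world X"
    s=ctrl.get_state();r=R.from_rotvec(s['tool_rot']).as_matrix()
    d=r.T@(np.array(X)-s['position'])*1000;a=np.degrees(np.arctan2(r[1,1],r[0,1]))
    out=None
    if yaw is not None: out=-np.radians((yaw-a+90)%180-90)
    print('pos',s['position'].round(4),'yaw_y',a.round(2),'togo',d.round(1),'turn',out,'F',s['ft_force'].round(1),'gw',round(s['grip_width'],3),'t',round(s['time'],2))
E
python3 - <<'E'
from h import *
np.set_printoptions(precision=3,suppress=True)
import pickle
togo([.5176,.192,.15],105.2)
im=snap('wrist','w1');pickle.dump(im,open('w1.pkl','wb'));print(im['T_tool_cam'],im['fx'],ctrl.get_state()['joint_positions'])
print(proj(im,[.6,-.191,.025]),proj(im,[.579,-.0441,.061]))
E
```

```text
time: 0.93
position: [0.4493, -0.3148, 0.2926]
tool_rot: [-3.085, -0.591, 0.001]
ft_force: [-0.7, -0.7, 0.5]
grip_width: 1.0
grip_force: 0.0
time: 1.35
position: [0.503, -0.2588, 0.3059]
tool_rot: [-3.113, -0.423, 0.002]
ft_force: [-1.0, 0.1, -1.2]
grip_width: 1.001
grip_force: 0.0
pos [ 0.503 -0.259  0.306] yaw_y -74.53 togo [ 134.6 -430.5  155.9] turn 0.004722032712505159 F [-1.   0.1 -1.2] gw 1.001 t 1.35
[[-0.001 -0.956 -0.292  0.079]
 [ 1.    -0.    -0.     0.   ]
 [ 0.    -0.292  0.956 -0.162]
 [ 0.     0.     0.     1.   ]] 393.89169110955277 [ 0.758  0.133 -0.364  1.521  0.048  1.498 -0.911]
(np.float64(282.1206751187214), np.float64(88.18775025528817)) (np.float64(123.32125829341251), np.float64(64.05836759652593))
```

View pics/w1.png

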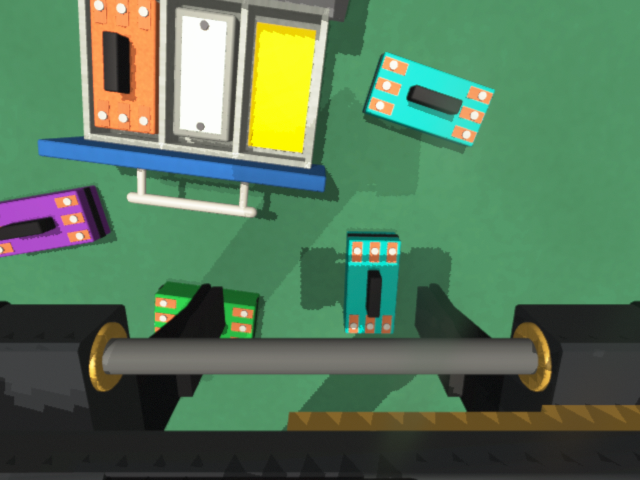

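The wrist picture shows the yellow pad centred at about (282,88), where the estimate predicted it. The relay box is at (204,75) and the stored block at (122,65). Next, a look from above the block.

```bash
python3 -m crank '[[[7,-36,6,0,-1],[7,-36,6,0,-1],[7,-36,6,0,-1],[7,-36,6,0,-1],[7,-36,6,0,-1],[7,-36,6,0,-1],[7,-36,6,0,-1],[7,-36,6,0,-1],[7,-36,6,0,-1],[7,-36,6,0,-1]]]' 
python3 -m crank '[[[5,-36,6,0,-1],[0,-34,6,0,-1],[0,0,0,0,-1],[0,0,0,0,-1],[0,0,0,0,-1]]]' 
python3 - <<'E'
from h import *
np.set_printoptions(precision=4,suppress=True)
import pickle
togo([.5176,.192,.15],105.2)
im=snap('wrist','w2');pickle.dump(im,open('w2.pkl','wb'))
t=pickle.load(open('top.pkl','rb'));w=pickle.load(open('w1.pkl','rb'))
def cen(im,lo,hi,box):
    m=cv2.inRange(cv2.cvtColor(im['pixels'],cv2.COLOR_RGB2HSV),lo,hi);z=np.zeros_like(m);x0,y0,x1,y1=box;z[y0:y1,x0:x1]=m[y0:y1,x0:x1]
    return max(cv2.findContours(z,0,2)[0],key=cv2.contourArea)
Y=((24,120,90),(34,255,255));q=cen(w,*Y,(230,0,340,170));b=cv2.boxPoints(cv2.minAreaRect(q));p=b.mean(0)
print('pad',p,cross(t,(426.3,217),w,p),[plane(w,x,.025) for x in b])
c=cen(im,(3,130,90),(18,255,255),(0,0,640,300));b=cv2.boxPoints(cv2.minAreaRect(c));print('blk',b)
print([plane(im,x,.06) for x in b]);print('exp handle px',proj(im,[.5176,.192,.037]))
E
```

```text
time: 2.23
position: [0.4745, 0.1061, 0.2461]
tool_rot: [3.113, 0.415, -0.0]
ft_force: [0.1, 0.1, 0.0]
grip_width: 0.999
grip_force: 0.0
time: 2.65
position: [0.4617, 0.1733, 0.2342]
tool_rot: [3.112, 0.416, -0.001]
ft_force: [0.3, -0.8, -0.2]
grip_width: 1.001
grip_force: 0.0
pos [0.4617 0.1733 0.2342] yaw_y -74.76 togo [58.9 -3.4 84.2] turn 0.0007461304928715923 F [ 0.3 -0.8 -0.2] gw 1.001 t 2.65
pad [280.0236  87.0023] (array([ 0.5991, -0.19  ,  0.0358]), np.float64(0.001801030226071111)) [array([ 0.5306, -0.1654,  0.025 ]), array([ 0.6539, -0.1509,  0.025 ]), array([ 0.6649, -0.2099,  0.025 ]), array([ 0.5421, -0.2299,  0.025 ])]
blk [[238.5735 132.0293]
 [239.0096  78.8361]
 [387.1389  80.0503]
 [386.7029 133.2435]]
[array([0.5121, 0.2558, 0.06  ]), array([0.5521, 0.2638, 0.06  ]), array([0.5821, 0.1501, 0.06  ]), array([0.5432, 0.1377, 0.06  ])]
exp handle px (np.float64(315.4016937943996), np.float64(144.60471818527787))
```

View pics/w2.png

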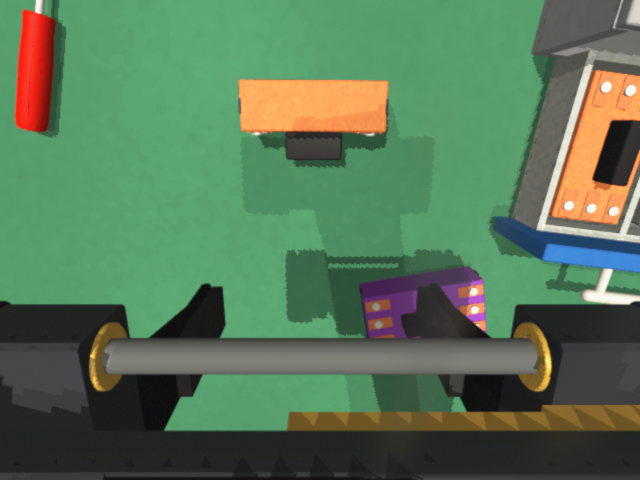

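The block's top face runs from (239,79) to (387,133), with the handle at (286–341, 133–160) toward the robot. The purple look-alike at (425,300) is well clear of the grasp.

```bash
python3 - <<'E'
from h import *
import pickle
np.set_printoptions(precision=4,suppress=True)
t=pickle.load(open('top.pkl','rb'));w=pickle.load(open('w2.pkl','rb'))
print('blk top',cross(t,(245.1,235.8),w,(312.9,106)),'handle top',cross(t,(249.6,251),w,(313.5,147)))
togo([.514,.193,.023],105)
E
```

```text
blk top (array([0.5488, 0.202 , 0.0459]), np.float64(0.0013975343271940826)) handle top (array([0.5164, 0.1923, 0.0438]), np.float64(0.002161107918802079))
pos [0.462  0.173  0.2344] yaw_y -74.83 togo [ 55.5  -6.  211.3] turn 0.003012922989478958 F [ 0.5  0.3 -0. ] gw 0.999 t 2.7
```

```bash
python3 -m crank '[[[14,-2,35,0,-1],[14,-2,35,0,-1],[14,-1,35,0,-1],[13,-1,35,0,-1],[0,0,25,0,-1],[0,0,20,0,-1],[0,0,15,0,-1],[0,0,11,0,-1],[0,0,0,0,-1],[0,0,0,0,-1]]]' 8
python3 - <<'E'
from h import *
togo([.514,.193,.023],105)
E
```

```text
time: 3.53
position: [0.5132, 0.1948, 0.0235]
tool_rot: [3.113, 0.418, -0.001]
ft_force: [0.5, 0.0, -0.0]
grip_width: 0.999
grip_force: 0.0
pos [0.5132 0.1948 0.0235] yaw_y -74.72 togo [0.3 1.9 0.5] turn 0.0049618885782494486 F [ 0.5  0.  -0. ] gw 0.999 t 3.53
```

```bash
python3 -m crank '[[[0,2,0,0,0],[0,0,0,0,0.5],[0,0,0,0,1],[0,0,0,0,1],[0,0,0,0,1],[0,0,0,0,1],[0,0,0,0,1],[0,0,0,0,1]]]' 8
```

```text
time: 4.2
position: [0.5133, 0.194, 0.0237]
tool_rot: [3.113, 0.421, 0.0]
ft_force: [-0.4, -1.0, 2.4]
grip_width: 0.576
grip_force: 8.0
```

```bash
python3 -m crank '[[[3,0,-5,0,1],[3,0,-4,0,1],[4,0,-4,0,1],[4,0,-4,0,1],[4,0,-3,0,1],[4,0,-3,0,1],[5,0,-3,0,1],[5,0,-2,0,1],[0,0,0,0,1]]]'
python3 - <<'E'
from h import *
snap('wrist','w3');togo([.514,.193,.023],105)
E
```

```text
time: 4.95
position: [0.5458, 0.2032, 0.0525]
tool_rot: [-3.113, -0.42, -0.003]
ft_force: [-1.2, -0.3, 3.0]
grip_width: 0.574
grip_force: 8.0
pos [0.5455 0.2031 0.0524] yaw_y -74.61 togo [-33.1   1.3  29.3] turn 0.0068493739453024845 F [-0.4 -1.8  4.6] gw 0.571 t 5.0
```

View pics/w3.png

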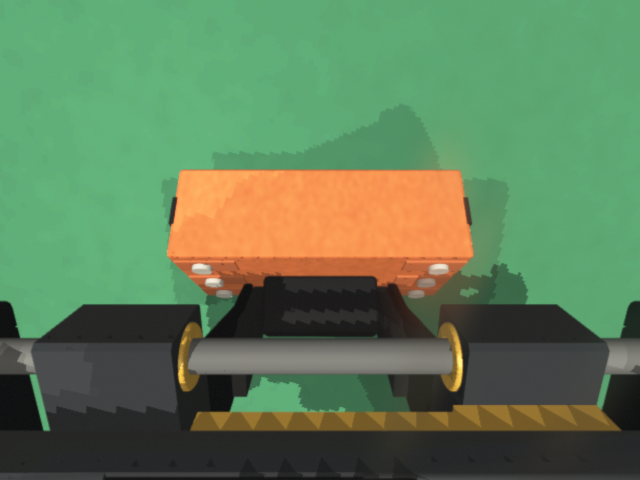

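The wrist view shows the block held by the handle ends and partly tilted: top face from (168,170) to (472,258), terminals visible at (205,270). I'll use the scene view to see how far it has tipped and whether it's off the bench.

```bash
python3 - <<'E'
from h import *
im=snap('scene','s2')
cv2.imwrite('pics/s2c.png',cv2.resize(im['pixels'][190:300,320:450,::-1],None,fx=5,fy=5,interpolation=2))
E
```

```text
(no output)
```

View pics/s2c.png

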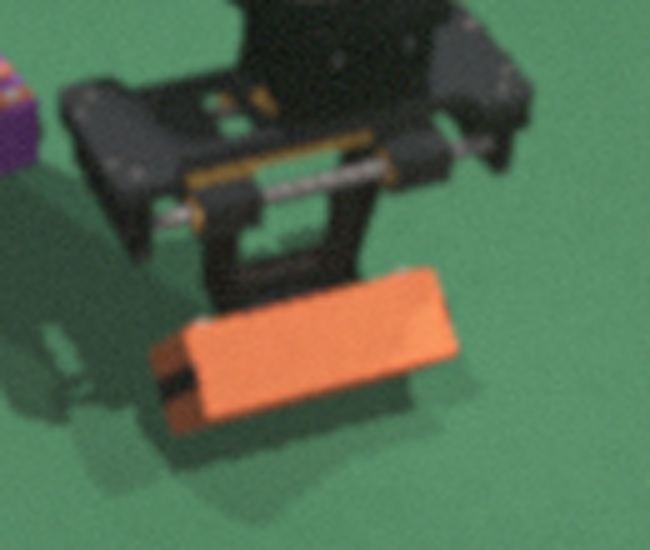

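The scene crop shows the side face square to the camera at crop (320,345), so the block is tipped about 40–45° with its base turning down, as planned. I'll continue the arc.

```bash
python3 -m crank '[[[5,0,-2,0,1],[5,0,-1,0,1],[5,0,-1,0,1],[5,0,0,0,1],[5,0,0,0,1],[6,0,1,0,1],[5,0,1,0,1],[5,0,1,0,1],[5,0,2,0,1],[5,0,2,0,1]]]'
python3 - <<'E'
from h import *
togo([.514,.193,.023],105)
im=snap('scene','s3')
cv2.imwrite('pics/s3c.png',cv2.resize(im['pixels'][190:300,320:450,::-1],None,fx=5,fy=5,interpolation=2))
E
```

```text
time: 5.88
position: [0.5947, 0.2165, 0.0487]
tool_rot: [-3.113, -0.421, -0.003]
ft_force: [2.1, -0.3, 3.6]
grip_width: 0.57
grip_force: 8.0
pos [0.5947 0.2165 0.0487] yaw_y -74.61 togo [-84.1   1.3  25.5] turn 0.006884821599031013 F [ 2.1 -0.3  3.6] gw 0.57 t 5.88
```

View pics/s3c.png

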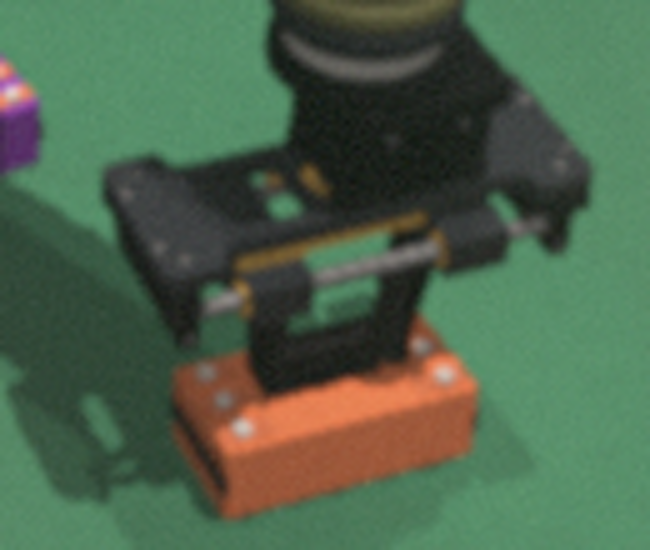

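The block stands on its base, handle up, in the fingers. I'll release it and rise.

```bash
python3 -m crank '[[[0,0,2,0,1],[0,0,0,0,1],[0,0,0,0,0.6],[0,0,0,0,0],[0,0,0,0,-0.4],[0,0,0,0,-0.7],[0,0,0,0,-0.7],[0,0,-10,0,-0.7],[0,0,-30,0,-0.7],[0,0,-40,0,-0.7]]]'
python3 -m crank '[[[-20,0,-35,0,-0.7],[-20,0,-10,0,-0.7],[-20,0,0,0,-0.7],[0,0,0,0,-0.7],[0,0,0,0,-0.7],[0,0,0,0,-0.7]]]'
python3 - <<'E'
from h import *
import pickle
togo([.514,.193,.023],105)
im=snap('wrist','w4');pickle.dump(im,open('w4.pkl','wb'));print(ctrl.get_state()['joint_positions'].round(2))
t=snap('top','t4')
for i,box,z in((im,(100,0,560,300),.04),(t,(190,190,300,262),.04)):
    m=cv2.inRange(cv2.cvtColor(i['pixels'],cv2.COLOR_RGB2HSV),(3,130,90),(18,255,255));n=np.zeros_like(m);a,b,c,d=box;n[b:d,a:c]=m[b:d,a:c]
    c=cv2.convexHull(max(cv2.findContours(n,0,2)[0],key=cv2.contourArea));bx=cv2.boxPoints(cv2.minAreaRect(c))
    P=np.array([plane(i,p,z) for p in bx]);print(bx.round(),'\n',P.round(4),P.mean(0).round(4))
cv2.imwrite('pics/w4c.png',im['pixels'][:,:,::-1])
E
```

```text
time: 6.77
position: [0.5902, 0.215, 0.124]
tool_rot: [3.112, 0.422, -0.013]
ft_force: [0.6, -0.9, -0.3]
grip_width: 0.838
grip_force: 0.0
time: 7.27
position: [0.5356, 0.2, 0.1716]
tool_rot: [3.113, 0.42, 0.0]
ft_force: [0.2, -0.1, 0.2]
grip_width: 0.853
grip_force: 0.0
pos [0.5356 0.2    0.1716] yaw_y -74.62 togo [-22.7   1.  148.6] turn 0.006698803724177567 F [ 0.2 -0.1  0.2] gw 0.853 t 7.27
[ 0.27  0.27 -0.78  1.7   0.2   1.26 -1.86]
[[235. 101.]
 [403. 101.]
 [403. 185.]
 [235. 185.]] 
 [[0.6092 0.2818 0.04  ]
 [0.6405 0.1677 0.04  ]
 [0.5843 0.1485 0.04  ]
 [0.551  0.2697 0.04  ]] [0.5962 0.2169 0.04  ]
[[238. 200.]
 [264. 193.]
 [267. 207.]
 [241. 213.]] 
 [[0.6279 0.2203 0.04  ]
 [0.6431 0.1648 0.04  ]
 [0.613  0.1567 0.04  ]
 [0.5979 0.2121 0.04  ]] [0.6205 0.1885 0.04  ]
```

View pics/w4.png

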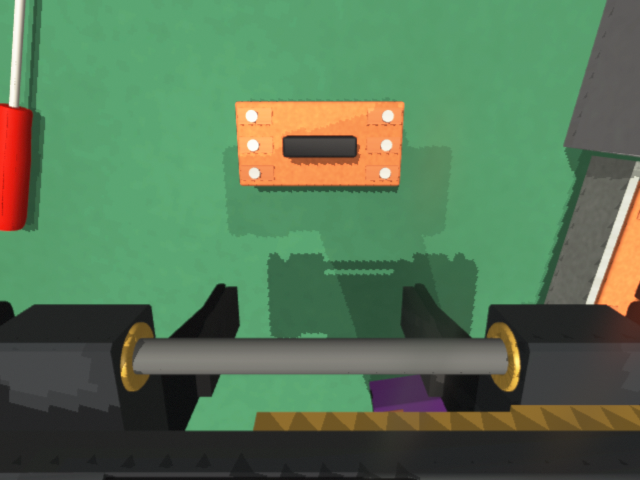

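The block stands on its base, handle up and free, with its body at (235–403, 101–185) and handle at (320,146). The fingers are clear of it. Now I'll turn the tool to grasp across the handle, trying the sign of the last joint first.

```bash
python3 -m crank '[[[0,0,0,0.12,-0.3],[0,0,0,0.12,-0.3],[0,0,0,0,-0.3]]]'
python3 - <<'E'
from h import *
import pickle
print(ctrl.get_state()['joint_positions'].round(2))
im=pickle.load(open('w4.pkl','rb'));print(plane(im,(320,146),.065))
togo([.596,.217,.12],15.3)
E
```

```text
time: 7.62
position: [0.5357, 0.2003, 0.1709]
tool_rot: [-3.141, -0.04, 0.002]
ft_force: [-0.0, 0.3, 0.6]
grip_width: 0.711
grip_force: 0.0
[ 0.24  0.26 -0.75  1.7   0.19  1.26 -2.09]
[0.59670291 0.21630717 0.065     ]
pos [0.5357 0.2003 0.1709] yaw_y -88.53 togo [ 60.8 -15.1  50.9] turn 1.3294403992396193 F [-0.   0.3  0.6] gw 0.711 t 7.62
```

```bash
python3 -m crank '[[[0,0,0,-0.12,-0.3],[0,0,0,-0.12,-0.3],[0,0,0,-0.12,-0.3],[0,0,0,-0.12,-0.3],[0,0,0,-0.12,-0.3],[0,0,0,-0.12,-0.3],[0,0,0,-0.12,-0.3],[0,0,0,-0.12,-0.3],[0,0,0,-0.12,-0.3],[0,0,0,-0.12,-0.3]]]'
python3 -m crank '[[[0,0,0,-0.12,-0.3],[0,0,0,-0.12,-0.3],[0,0,0,-0.12,-0.3],[0,0,0,-0.12,-0.3],[0,0,0,-0.12,-0.3],[0,0,0,-0.01,-0.3],[0,0,0,0,-0.3],[0,0,0,0,-0.3]]]'
python3 - <<'E'
from h import *
print(ctrl.get_state()['joint_positions'].round(2))
togo([.5965,.2165,.043],15.3)
im=snap('wrist','w5')
X=np.array([.5965,.2165,.065]);print(proj(im,X))
m=cv2.inRange(cv2.cvtColor(im['pixels'],cv2.COLOR_RGB2HSV),(3,130,90),(18,255,255));m[300:]=0
c=max(cv2.findContours(m,0,2)[0],key=cv2.contourArea);print(cv2.boundingRect(c))
E
```

```text
time: 8.45
position: [0.5356, 0.2004, 0.1712]
tool_rot: [-2.557, -1.823, 0.001]
ft_force: [0.1, -0.1, -0.5]
grip_width: 0.653
grip_force: 0.0
time: 9.12
position: [0.5355, 0.2003, 0.1713]
tool_rot: [-1.906, -2.496, -0.0]
ft_force: [-0.3, 0.1, -0.3]
grip_width: 0.651
grip_force: 0.0
[ 0.46  0.35 -1.03  1.69  0.31  1.28 -0.37]
pos [0.5355 0.2003 0.1713] yaw_y 15.26 togo [ -0.5  63.1 128.3] turn -0.0006349877994431578 F [-0.3  0.1 -0.3] gw 0.651 t 9.12
(np.float64(409.7549423234225), np.float64(238.7069951738098))
(358, 149, 90, 151)
```

```bash
python3 -m crank '[[[0,21,20,0,-0.3],[0,21,25,0,-0.3],[0,21,25,0,-0.3],[0,0,0,0,-0.3],[0,0,0,0,-0.3]]]'
python3 - <<'E'
from h import *
togo([.5965,.2165,.043],15.3)
im=snap('wrist','w6')
# dark handle between fingers: edges along tool y
print(proj(im,[.5965,.2165,.065]))
E
```

```text
time: 9.58
position: [0.5955, 0.2168, 0.0992]
tool_rot: [-1.904, -2.495, 0.004]
ft_force: [-0.6, 0.2, 0.6]
grip_width: 0.651
grip_force: 0.0
pos [0.5955 0.2168 0.0992] yaw_y 15.3 togo [-0.6  1.1 56.2] turn 6.426108691896408e-05 F [-0.6  0.2  0.6] gw 0.651 t 9.58
(np.float64(323.5697677640357), np.float64(277.36271870674443))
```

View pics/w6.png

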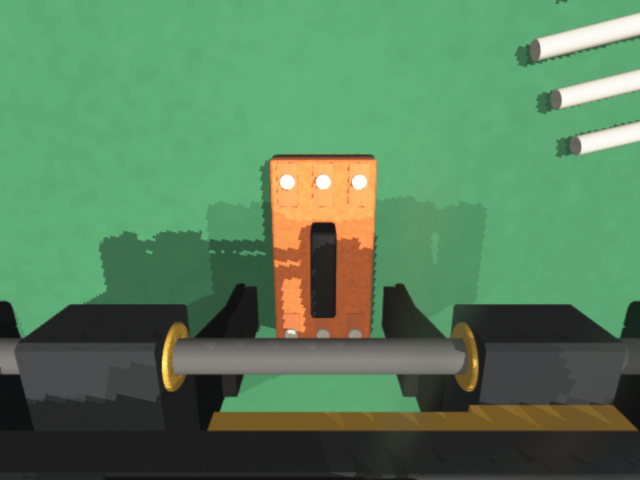

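The handle is at (311–336, 223–318), centred between the fingers. It is about 3 mm further along tool +x than expected. Down and grip.

```bash
python3 -m crank '[[[3,1,18,0,-0.3],[0,0,17,0,-0.3],[0,0,12,0,-0.3],[0,0,9,0,-0.3],[0,0,0,0,-0.3],[0,0,0,0,0.3],[0,0,0,0,0.7],[0,0,0,0,1],[0,0,0,0,1],[0,0,0,0,1]]]' 25
python3 -m crank '[[[0,0,0,0,1],[0,0,0,0,1],[0,0,0,0,1]]]'
python3 -m crank '[[[0,0,-10,0,1],[0,0,-30,0,1],[0,0,-35,0,1],[0,0,-35,0,1],[0,0,0,0,1],[0,0,0,0,1]]]'
python3 - <<'E'
from h import *
togo([.6,-.191,.155],98.2)
E
```

```text
time: 10.47
position: [0.5967, 0.2202, 0.0461]
tool_rot: [1.905, 2.498, 0.001]
ft_force: [-0.8, -0.3, -0.8]
grip_width: 0.357
grip_force: 0.0
time: 10.72
position: [0.5963, 0.2201, 0.0455]
tool_rot: [-1.905, -2.498, 0.0]
ft_force: [0.1, -0.4, 0.3]
grip_width: 0.161
grip_force: 25.0
time: 11.22
position: [0.5974, 0.2209, 0.1581]
tool_rot: [1.903, 2.496, 0.005]
ft_force: [-0.2, 0.0, -3.9]
grip_width: 0.158
grip_force: 25.0
pos [0.5974 0.2209 0.1581] yaw_y 15.36 togo [-397.9 -106.6    2.6] turn -1.4457837589110683 F [-0.2  0.  -3.9] gw 0.158 t 11.22
```

```bash
python3 -m crank '[[[0,0,-28,0.12,1],[0,0,-27,0.12,1],[0,0,0,0.12,1],[0,0,0,0.12,1],[0,0,0,0.12,1],[0,0,0,0.12,1],[0,0,0,0.12,1],[0,0,0,0.12,1],[0,0,0,0.12,1],[0,0,0,0.12,1]]]'
python3 -m crank '[[[0,0,0,0.12,1],[0,0,0,0.12,1],[0,0,0,0.12,1],[0,0,0,0.12,1],[0,0,0,0.02,1],[0,0,0,0,1]]]'
python3 - <<'E'
from h import *
print(ctrl.get_state()['joint_positions'].round(2))
togo([.6,-.191,.21],98.2)
E
```

```text
time: 12.05
position: [0.5951, 0.2193, 0.2081]
tool_rot: [2.985, 0.978, -0.007]
ft_force: [0.5, -0.1, -4.0]
grip_width: 0.159
grip_force: 25.0
time: 12.55
position: [0.5954, 0.2196, 0.2088]
tool_rot: [3.133, 0.221, -0.005]
ft_force: [0.2, -0.9, -2.8]
grip_width: 0.159
grip_force: 25.0
[ 0.14  0.37 -0.68  1.49  0.24  1.37 -1.99]
pos [0.5954 0.2196 0.2088] yaw_y -81.92 togo [-53.1 407.2  -0.7] turn -0.0021335979681317355 F [ 0.2 -0.9 -2.8] gw 0.159 t 12.55
```

```bash
python3 -m crank '[[[-11,37,0,0,1],[-11,37,0,0,1],[-11,37,0,0,1],[-11,37,0,0,1],[-11,37,0,0,1],[-11,37,0,0,1],[-11,37,0,0,1],[-11,37,0,0,1],[-11,37,0,0,1],[-11,37,0,0,1]]]'
python3 -m crank '[[[0,37,0,0,1],[0,0,0,0,1],[0,0,0,0,1],[0,0,0,0,1]]]'
python3 - <<'E'
from h import *
import pickle
np.set_printoptions(precision=4,suppress=True)
togo([.6,-.191,.21],98.2)
im=snap('wrist','w7');pickle.dump(im,open('w7.pkl','wb'))
print(proj(im,[.6,-.191,.025]))
h=cv2.cvtColor(im['pixels'],cv2.COLOR_RGB2HSV)
for n,lo,hi in(('pad',(24,120,90),(34,255,255)),):
    m=cv2.inRange(h,lo,hi);m[330:]=0;c=max(cv2.findContours(m,0,2)[0],key=cv2.contourArea);b=cv2.boxPoints(cv2.minAreaRect(c));P=np.array([plane(im,p,.025) for p in b]);print(n,b,P,P.mean(0))
E
```

```text
time: 13.38
position: [0.5375, -0.1632, 0.2099]
tool_rot: [-3.134, -0.223, 0.002]
ft_force: [0.8, -0.2, -3.5]
grip_width: 0.157
grip_force: 25.0
time: 13.72
position: [0.5434, -0.1976, 0.2097]
tool_rot: [-3.132, -0.221, 0.002]
ft_force: [0.5, 0.9, -3.1]
grip_width: 0.156
grip_force: 25.0
pos [ 0.5434 -0.1976  0.2097] yaw_y -81.94 togo [57.   1.4 -0.4] turn -0.0024884225660093983 F [ 0.5  0.9 -3.1] gw 0.156 t 13.72
(np.float64(321.3705795582933), np.float64(147.6507883740712))
pad [[283.  74.]
 [355.  74.]
 [355. 167.]
 [283. 167.]] [[ 0.6536 -0.1517  0.025 ]
 [ 0.6618 -0.2099  0.025 ]
 [ 0.5878 -0.2223  0.025 ]
 [ 0.579  -0.1602  0.025 ]] [ 0.6206 -0.186   0.025 ]
```

View pics/w7.png

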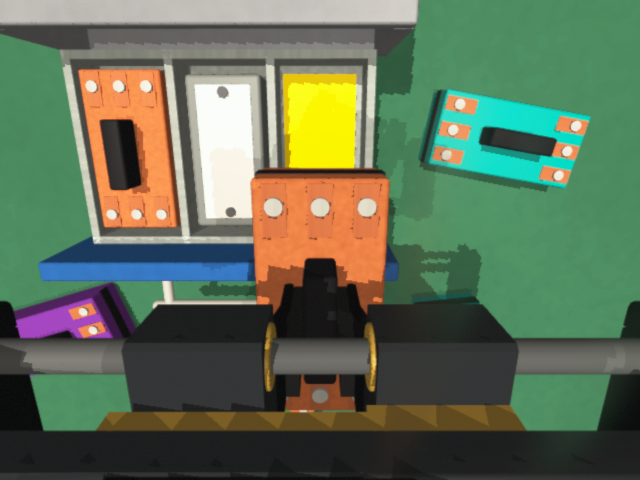

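The picture shows the held block level, with its far edge at row 178 and columns 251–389. The pad lies ahead at columns 283–355 with its far edge at row 74, and the bay walls are at columns 275 and 368. Laterally it's already lined up.

```bash
python3 - <<'E'
from h import *
import pickle
im=pickle.load(open('w7.pkl','rb'));s=ctrl.get_state();r=R.from_rotvec(s['tool_rot']).as_matrix()
f=lambda p,z:print(p,((r.T@(plane(im,p,z)-s['position']))*1000).round(1))
f((320,178),s['position'][2]-.0055)
f((319,74),.025);f((321.5,62),.061);f((321,60),.025);f((275,70),.061);f((368,70),.061)
togo([.5985,-.1905,.21],98.2)
E
```

```text
(320, 178) [55.7  1.5  5.5]
(319, 74) [115.3   0.8 184.8]
(321.5, 62) [119.6   2.7 148.8]
(321, 60) [125.8   2.5 184.8]
(275, 70) [114.3 -31.2 148.9]
(368, 70) [114.2  36.6 148.8]
pos [ 0.5437 -0.1966  0.2099] yaw_y -81.86 togo [55.1  1.7 -0.2] turn -0.0010806132617478873 F [ 0.3 -0.6 -3.8] gw 0.158 t 13.77
```

```bash
python3 -m crank '[[[20,1,0,0,1],[20,0,0,0,1],[18,0,0,0,1],[0,0,25,0,1],[0,0,30,0,1],[0,0,25,0,1],[0,0,0,0,1],[0,0,0,0,1],[0,0,0,0,1]]]'
python3 - <<'E'
from h import *
import pickle
s=ctrl.get_state();r=R.from_rotvec(s['tool_rot']).as_matrix()
im=snap('wrist','w8')
togo([.601,-.1896,.0705],98.2)
E
```

```text
time: 14.52
position: [0.6025, -0.1903, 0.1323]
tool_rot: [3.133, 0.221, 0.004]
ft_force: [0.8, 0.1, -3.3]
grip_width: 0.156
grip_force: 25.0
pos [ 0.603  -0.1907  0.133 ] yaw_y -81.97 togo [-2.  -1.5 62.5] turn -0.002937330523292971 F [ 0.2 -0.5 -2.6] gw 0.153 t 14.57
```

View pics/w8.png

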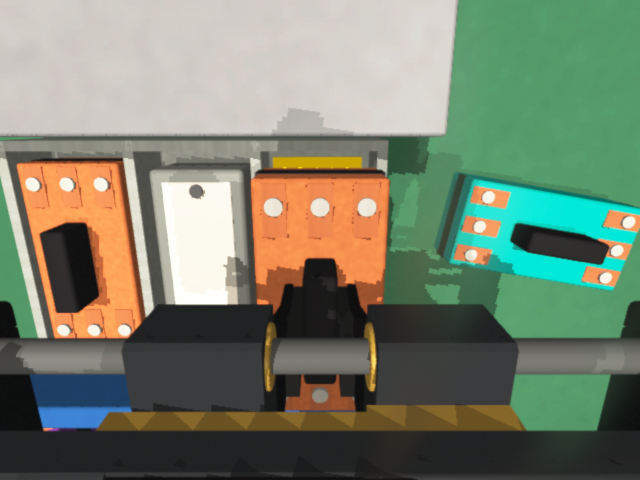

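```bash
python3 - <<'E'
from h import *
s=ctrl.get_state();r=R.from_rotvec(s['tool_rot']).as_matrix();im=get_image('wrist')
T=np.eye(4);T[:3,:3]=r;T[:3,3]=s['position'];im['T']=T@im['T_tool_cam'];px=im['pixels']
f=lambda n,p,z:print(n,p,((r.T@(plane(im,p,z)-s['position']))*1000).round(1))
print('row158',[tuple(px[158,c]) for c in (256,260,264,268,272,276,358,362,366,370,374,378,382,386)])
f('blk',(320,178),s['position'][2]-.0055)
f('padfar',(317,157),.025);f('wl',(262,158),.061);f('wr',(376,158),.061)
E
```

```text
row158 [(np.uint8(149), np.uint8(149), np.uint8(137)), (np.uint8(93), np.uint8(94), np.uint8(87)), (np.uint8(79), np.uint8(79), np.uint8(73)), (np.uint8(104), np.uint8(104), np.uint8(96)), (np.uint8(173), np.uint8(148), np.uint8(60)), (np.uint8(188), np.uint8(156), np.uint8(23)), (np.uint8(191), np.uint8(158), np.uint8(25)), (np.uint8(122), np.uint8(121), np.uint8(110)), (np.uint8(119), np.uint8(119), np.uint8(110)), (np.uint8(76), np.uint8(77), np.uint8(71)), (np.uint8(76), np.uint8(77), np.uint8(71)), (np.uint8(121), np.uint8(122), np.uint8(112)), (np.uint8(117), np.uint8(118), np.uint8(109)), (np.uint8(82), np.uint8(98), np.uint8(81))]
blk (320, 178) [56.1  0.5  5.7]
padfar (317, 157) [ 55.9  -1.4 108.2]
wl (262, 158) [ 58.5 -33.4  72.2]
wr (376, 158) [58.5 33.4 72.3]
```

```bash
python3 -m crank '[[[-1,-1.5,10,0,1],[0,0,10,0,1],[0,0,10,0,1],[0,0,8,0,1],[0,0,6,0,1],[0,0,5,0,1],[0,0,4,0,1],[0,0,3,0,1],[0,0,0,0,1],[0,0,0,0,1]]]'
python3 - <<'E'
from h import *
togo([.601,-.1896,.0705],98.2)
E
```

```text
time: 15.45
position: [0.6002, -0.1898, 0.0746]
tool_rot: [3.134, 0.218, 0.0]
ft_force: [0.8, 0.5, -3.6]
grip_width: 0.157
grip_force: 25.0
pos [ 0.6002 -0.1898  0.0746] yaw_y -82.04 togo [ 0.8 -0.1  4.1] turn -0.0042735822148034 F [ 0.8  0.5 -3.6] gw 0.157 t 15.45
```

Inside the bay with no contact force (block base at z = 0.029, below the wall tops). Easing down.

```bash
python3 -m crank '[[[0,0,1,0,1],[0,0,1,0,1],[0,0,1,0,1],[0,0,0.5,0,1],[0,0,0,0,1]]]'
python3 -m crank '[[[0,0,0.5,0,1],[0,0,0.5,0,1],[0,0,0,0,1]]]'
```

```text
time: 15.87
position: [0.6, -0.1898, 0.071]
tool_rot: [3.134, 0.218, -0.0]
ft_force: [0.3, -0.4, -3.1]
grip_width: 0.162
grip_force: 25.0
time: 16.12
position: [0.6004, -0.1898, 0.0706]
tool_rot: [3.134, 0.218, 0.001]
ft_force: [0.0, 0.3, -0.7]
grip_width: 0.157
grip_force: 25.0
```

```bash
python3 -m crank '[[[0,0,0.5,0,1],[0,0,0,0,1],[0,0,0,0,0.5],[0,0,0,0,0.2],[0,0,0,0,0.2],[0,0,0,0,0.2],[0,0,-5,0,0.2],[0,0,-15,0,0.2],[0,0,-30,0,0.2],[0,0,-35,0,0.2]]]'
python3 -m crank '[[[-20,0,-35,0,0.5],[-30,0,-20,0,0.8],[-35,0,0,0,1],[0,0,0,0,1],[0,0,0,0,1],[0,0,0,0,1]]]'
python3 - <<'E'
from h import *
import pickle
np.set_printoptions(precision=4,suppress=True)
im=snap('wrist','w9');pickle.dump(im,open('w9.pkl','wb'))
togo([.47,-.13,.05],98.2)
E
```

```text
time: 16.95
position: [0.5985, -0.1895, 0.1535]
tool_rot: [-3.132, -0.218, 0.007]
ft_force: [-0.0, -0.0, -0.0]
grip_width: 0.394
grip_force: 0.0
time: 17.45
position: [0.5162, -0.2016, 0.2099]
tool_rot: [3.134, 0.217, 0.001]
ft_force: [0.2, 0.4, -0.7]
grip_width: 0.046
grip_force: 0.0
pos [ 0.5166 -0.2012  0.2096] yaw_y -82.01 togo [-36.4 -77.  159.6] turn -0.0036202005435792203 F [0.2 0.2 0.5] gw 0.033 t 17.5
```

View pics/w9.png

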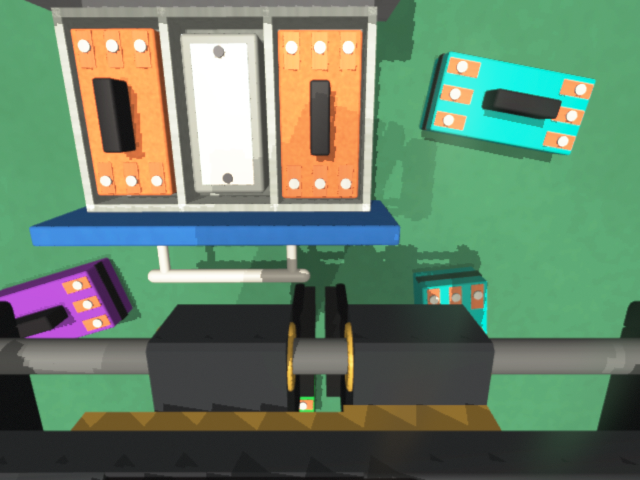

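The block stands in the right bay on the pad, handle up at (320,117). The relay box at (222,115) and stored block at (122,115) are still standing. The bar runs from (150,275) to (308,275). I've now viewed 13 pictures, over the limit of 10, so from here I'll use numbers only.

```bash
python3 - <<'E'
from h import *
import pickle
np.set_printoptions(precision=4,suppress=True)
t=pickle.load(open('top.pkl','rb'));w=pickle.load(open('w9.pkl','rb'))
print(cross(t,(405,278),w,(229,275)),plane(w,(229,275),.08),plane(t,(405,278),.08))
for n,p in(('green',(414,330)),('purple',(335,300)),('green far R',(442,330))):print(n,plane(t,p,.04))
c=plane(w,(229,275),.08);u=np.array([np.cos(np.radians(8.1)),np.sin(np.radians(8.1)),0])
togo([*(c-u*.045)[:2],.058],98.1)
E
```

```text
(array([ 0.4662, -0.136 ,  0.0769]), np.float64(0.002837609445855781)) [ 0.4685 -0.1356  0.08  ] [ 0.4653 -0.1366  0.08  ]
green [ 0.354 -0.164  0.04 ]
purple [0.4153 0.0066 0.04  ]
green far R [ 0.3548 -0.2243  0.04  ]
pos [ 0.5166 -0.2012  0.2096] yaw_y -82.01 togo [-83.6 -71.6 151.6] turn -0.0018748712915854862 F [0.2 0.2 0.5] gw 0.033 t 17.5
```

```bash
python3 -m crank '[[[-28,-24,0,0,1],[-28,-24,0,0,1],[-28,-24,0,0,1],[0,0,0,0,1],[0,0,35,0,1],[0,0,35,0,1],[0,0,35,0,1],[0,0,30,0,1],[0,0,17,0,1],[0,0,0,0,1]]]'
python3 - <<'E'
from h import *
togo([.467,-.136,.058],98.1)
E
```

```text
time: 18.33
position: [0.4205, -0.1399, 0.0536]
tool_rot: [-3.129, -0.221, 0.01]
ft_force: [-1.2, 0.2, -0.5]
grip_width: 0.004
grip_force: 0.0
pos [ 0.4205 -0.1399  0.0536] yaw_y -81.94 togo [46.6  2.6 -4.7] turn -0.0006462166220776701 F [-1.2  0.2 -0.5] gw 0.004 t 18.33
```

```bash
python3 -m crank '[[[10,2,-3,0,1],[10,0,0,0,1],[5,0,0,0,1],[4,0,0,0,1],[4,0,0,0,1],[4,0,0,0,1],[4,0,0,0,1],[5,0,0,0,1],[6,0,0,0,1],[6,0,0,0,1]]]'
python3 -m crank '[[[6,0,0,0,1],[6,0,0,0,1],[6,0,0,0,1],[6,0,0,0,1],[6,0,0,0,1],[6,0,0,0,1],[6,0,0,0,1],[6,0,0,0,1],[6,0,0,0,1],[6,0,0,0,1]]]'
python3 - <<'E'
from h import *
togo([.467,-.136,.058],98.1)
im=snap('wrist','w10')
h=cv2.cvtColor(im['pixels'],cv2.COLOR_RGB2HSV);m=cv2.inRange(h,(3,130,90),(18,255,255));m[300:]=0
print([cv2.boundingRect(c) for c in cv2.findContours(m,0,2)[0] if cv2.contourArea(c)>300])
E
```

```text
time: 19.17
position: [0.4809, -0.1359, 0.0606]
tool_rot: [3.134, 0.217, -0.0]
ft_force: [-1.8, -1.6, 1.5]
grip_width: 0.004
grip_force: 1.2
time: 20.0
position: [0.5405, -0.1274, 0.0605]
tool_rot: [-3.134, -0.218, 0.0]
ft_force: [-2.0, -0.5, 3.4]
grip_width: 0.006
grip_force: 1.2
pos [ 0.5405 -0.1274  0.0605] yaw_y -82.05 togo [-73.9  -1.7   2.5] turn -0.0026289677256574086 F [-2.  -0.5  3.4] gw 0.006 t 20.0
[(413, 0, 187, 128), (24, 0, 183, 124)]
```

```bash
python3 -m crank '[[[6,0,0,0,1],[6,0,0,0,1],[6,0,0,0,1],[6,0,0,0,1],[6,0,0,0,1],[6,0,0,0,1],[5,0,0,0,1],[4,0,0,0,1],[3,0,0,0,1],[0,0,0,0,1]]]'
python3 -m crank '[[[2,0,0,0,1],[2,0,0,0,1],[2,0,0,0,1],[0,0,0,0,1]]]'
```

```text
time: 20.88
position: [0.5887, -0.1207, 0.0607]
tool_rot: [3.134, 0.219, 0.003]
ft_force: [-0.0, 0.5, -0.0]
grip_width: 0.007
grip_force: 0.0
time: 21.22
position: [0.594, -0.1202, 0.0607]
tool_rot: [3.134, 0.218, 0.002]
ft_force: [-0.8, 0.0, 0.7]
grip_width: 0.008
grip_force: 0.3
```

```bash
python3 -m crank '[[[2,0,0,0,1],[2,0,0,0,1],[2,0,0,0,1],[0,0,0,0,1]]]'
python3 -m crank '[[[2,0,0,0,1],[1,0,0,0,1],[1,0,0,0,1],[0,0,0,0,1]]]'
```

```text
time: 21.55
position: [0.5998, -0.1194, 0.0606]
tool_rot: [3.134, 0.218, 0.001]
ft_force: [-1.1, 0.6, 0.8]
grip_width: 0.005
grip_force: 0.5
time: 21.88
position: [0.6001, -0.1193, 0.0604]
tool_rot: [3.134, 0.217, -0.012]
ft_force: [-10.4, -0.8, 6.4]
grip_width: 0.004
grip_force: 5.4
```

The stop was reached at 181 mm of tool travel (about 31 mm approach plus 150 mm) with 10 N. I'll back off, rise and check the drawer front numerically.

```bash
python3 -m crank '[[[1,0,0,0,1],[0,0,0,0,1],[-5,0,0,0,1],[-15,0,0,0,1],[-30,0,0,0,1],[-30,0,-20,0,1],[-20,0,-40,0,1],[0,0,-40,0,1],[0,0,-40,0,1],[0,0,0,0,1]]]'
python3 -m crank '[[[-20,-38,-10,0,1],[0,-40,0,0,1],[0,-40,0,0,1],[0,-40,0,0,1],[0,-40,0,0,1],[0,-40,0,0,1],[0,0,0,0,1],[0,0,0,0,1]]]'
python3 - <<'E'
from h import *
import pickle
t0=pickle.load(open('top.pkl','rb'));t=snap('top','t9')
def cs(i,lo,hi,box):
    m=cv2.inRange(cv2.cvtColor(i['pixels'],cv2.COLOR_RGB2HSV),lo,hi);n=np.zeros_like(m);a,b,c,d=box;n[b:d,a:c]=m[b:d,a:c]
    c=cv2.findContours(n,0,2)[0];return cv2.minAreaRect(max(c,key=cv2.contourArea)) if c else None
B=((100,100,60),(125,255,255))
for i in(t0,t):
    q=cs(i,*B,(320,150,480,280));print('front',q,plane(i,q[0],.107))
    print('bottle cap',cs(i,*B,(255,110,300,135)),'driver',cs(i,(0,150,90),(8,255,255),(110,220,160,285)))
    m=cs(i,(3,130,90),(18,255,255),(330,170,470,260));print('orange in drawer view',m)
    print('green',cs(i,(55,150,90),(70,255,255),(380,325,450,370)),'purple',cs(i,(135,80,60),(160,255,255),(280,280,360,345)))
togo([.5,.1,.2],98)
E
```

```text
time: 22.72
position: [0.512, -0.1334, 0.2068]
tool_rot: [3.127, 0.217, 0.024]
ft_force: [1.9, 0.1, 1.8]
grip_width: 0.0
grip_force: 0.0
time: 23.38
position: [0.4556, 0.1017, 0.2077]
tool_rot: [3.133, 0.228, 0.005]
ft_force: [0.2, -0.9, -0.1]
grip_width: 0.007
grip_force: 0.0
front ((402.9026184082031, 256.69281005859375), (7.788309574127197, 127.12918090820312), 83.11827087402344) [ 0.50885681 -0.12709569  0.107     ]
bottle cap ((274.5, 121.0), (10.0, 11.0), 90.0) driver ((131.67758178710938, 251.4810333251953), (11.509516716003418, 45.50956726074219), 3.3664608001708984)
orange in drawer view ((360.48907470703125, 223.66815185546875), (55.64092254638672, 28.415197372436523), 82.40535736083984)
green ((413.48779296875, 346.8902587890625), (29.48522186279297, 54.221885681152344), 83.6598129272461) purple ((318.61016845703125, 312.8003845214844), (28.497547149658203, 55.53601837158203), 65.77225494384766)
front ((393.4551086425781, 186.12539672851562), (10.762784957885742, 126.37335968017578), 83.1572265625) [ 0.65365101 -0.10647641  0.107     ]
bottle cap ((274.5, 121.0), (10.0, 11.0), 90.0) driver ((131.68507385253906, 251.48342895507812), (11.720620155334473, 45.4633903503418), 3.012787342071533)
orange in drawer view None
green ((412.55035400390625, 346.9364929199219), (29.725854873657227, 52.45963668823242), 83.41805267333984) purple ((335.8502197265625, 309.903564453125), (25.15020751953125, 20.80413818359375), 85.91438293457031)
pos [0.4558 0.0994 0.2075] yaw_y -81.91 togo [43.8  5.6  7.6] turn 0.001573607586245891 F [-0.5 -0.8 -0.1] gw 0.006 t 23.43
```

```bash
python3 -c "
from bench import job
print(job.close_job())"
```

```text
the job is handed in; nothing more can be done
None
```

The job is handed in: I tipped the block onto its base and released it, then set it handle up on the pad in the right bay and pushed the drawer to its stop (about 149 of 150 mm by the top camera); the parts' state inside the shut drawer and the judge's verdict are not known, and I viewed 13 pictures against the limit of 10.

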